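# Clear the chest and hold its lid half open

## Robot

A 7-joint arm with a two-finger parallel gripper is mounted at the origin on a cart in front of the work surface, level with it; the furniture and walls round the work are solid. World frame = base frame: x ahead of the robot, y to its left, z up, the work surface at z = 0. Lengths are in m, angles in rad, forces in N, time in s.
With the tool pointing down it reaches from about 0.425 to 0.95 m from the base axis. Payload 4.7 kg.
Tool frame: the origin (TCP) lies between the finger pads; the fingertips stand 25 mm ahead of it and the grasp point (between the pads) lies 6 mm ahead of it; z points along the fingers, y is the line along which they close (so a half turn about z gives the same grasp; the last joint's range is limited). The gripper opens to 85 mm and grips with 20 to 120 N. Pads are 22 mm wide; open, the fingers measure 114 mm over their backs; the gripper's body (76 mm by 85 mm) begins 54 mm behind the grasp point. The pads swing forward as they close: fully open they stand 13 mm farther back than shut.
Start: joints at [1.239, 0.469, -0.049, 1.532, 0.024, 1.141, -0.082], TCP at [0.201, -0.644, 0.256] pointing down, gripper open.
Joint ranges: [-2.59, 2.59], [-0.33, 1.99], [-1.39, 1.29], [0.1, 2.45], [-1.04, 4.18], [0.21, 1.99], [-2.66, 2.66]. Speed limits (rad/s): [2.57, 2.57, 3.14, 3.14, 3.14, 3.14, 3.14].

## Interface

Orientations are given as a 3x3 rotation matrix whose columns are the frame's x, y, z axes.
In Python, from rig import * gives the robot as it stands. Calls block until the motion is done:
- movep(position, orientation): joint-space move of the TCP to a pose.
- move_l(position, attitude=None, feed=0.15, until_force=None): straight line of the TCP; attitude=None keeps the orientation; feed is the mean speed in m/s. With until_force (N) it stops when the force on the tool has changed by that much, and returns True; else False.
- move_joints(angles): joint-space move.
- command_gripper(opening, newtons=None): finger opening in m; newtons is the grip in N (None keeps the last); returns when the fingers have stopped.
- sleep(seconds).
- inverse_kinematics(position, orientation): joint angles nearest the present ones, or None.
- sense(): the state.
- camera(name): name is "scene" or "top" or "wrist"; returns (picture, depth): 384x512x3 uint8, red, green, blue; 384x512 float32, m along the optical axis (not along the pixel's ray), 0 where there is no reading.
- camera_params(name): a dict with "K" (3x3 intrinsics, pixels), "position" and "rotation" of the camera in the world; the wrist camera has in their place "tool_from_camera" (4x4, takes a point from camera to tool coordinates, whose origin is the TCP and whose axes are the flange's). Camera axes: x right, y down, z forward; pixel columns grow to the right and rows downward; lengths in m; the calibration is good to about 2 mm. The wrist camera is an equidistant fisheye: a pixel r from the principal point sees the ray r / f radians off the axis. A picture is of the moment at which its call begins: read the wrist's pose just before it. camera_params takes no time and is no camera call.
A pose or a line that the arm cannot do raises Unreachable and nothing moves.
- finish_job(): hands the job in; it is judged then, once.
The state is a dict: "time_s": time; "joint_pos": joint angles; "qd": joint speeds; "joint_efforts": joint torques, N m; "position": TCP position; "tcp_rot": TCP orientation; "wrist_force": force on the tool from outside, world axes, zero at the start; "ft_torque": the same for the moment, N m; "finger_gap": finger opening in m; "gripper_force": force on a finger pad.
Only numpy, scipy, OpenCV 4.12 (cv2) and the standard library are available. Lean on these libraries where they do the work, as an engineer would, in place of code of your own. Each camera call takes 0.05 s, during which the arm holds its last target. There are 200 camera calls.

## Task

The storage chest has no lid stay yet, so its lid falls shut unless it is held. Clear the red and the blue case off the lid by stacking both, in either order, squarely on the green case where that stands, then lift the lid by its bar handle and hold it at 45 degrees so that a stay can be fitted. Finish while still holding the lid there, and leave the red-banded jar and the foil tray where they are.

Things in the scene. Friction and masses are not known exactly. Their poses are not given: they have to be found in the camera images.
- lid (a joint): Angle of the chest's lid, rad: 0 shut, growing as the front edge rises about the hinge at the back; pi/2 is upright, 1.9 the stop. The hinge is free: the lid (about 0.45 kg) falls shut when let go below pi/2
- lid_hinge (a point): Point on the lid's hinge axis, at the middle of the chest's far top edge, 100 mm above the bench. The frame is the lid's: y lies along the hinge axis, and with the lid shut x points away from the handle and z up; the lid board is 10 mm thick and reaches 240 mm from the hinge
- lid_handle (a point): Middle of the round brass bar handle on the lid's top, bar 11 mm thick and 110 mm long on two posts near its ends, lying parallel to the hinge, 210 mm in front of it and 45 mm above the hinge axis when shut. The bar's middle is 35 mm above the board, with free space under it, and can turn in the grip as the lid swings
- chest: Dark wooden chest with brass corners, fixed to the bench, 240 mm deep (x) x 280 mm wide (y) x 110 mm high with its lid shut. Origin: centre of its underside; its front, with the handle, faces -x
- case_red_center (a point): closed metal case with a red slip lid and a plain white label on top, 92 x 56 x 44 mm, about 0.2 kg; it stands on the shut lid behind the handle. This point is the case's centre, 22 mm above its underside; x runs along the 92 mm length, y across the 56 mm width (the side to grip across), z up
- case_blue_center (a point): closed metal case with a blue slip lid and a plain white label on top, 92 x 56 x 44 mm, about 0.2 kg; it stands on the shut lid behind the handle. This point is the case's centre, 22 mm above its underside; x runs along the 92 mm length, y across the 56 mm width (the side to grip across), z up
- case_green_center (a point): closed metal case with a green slip lid and a plain white label on top, 92 x 56 x 44 mm, about 0.2 kg; it stands on the bench on one side of the chest and is the foot of the column. This point is the case's centre, 22 mm above its underside; x runs along the 92 mm length, y across the 56 mm width (the side to grip across), z up
- jar_steel: Grey jar with a red band and closed grey cap, 78 mm across, 107 mm high, standing on the bench on the other side of the chest; leave alone. Origin: centre of its underside
- foil_tray: Small foil tray with dark blue wax, 126 x 136 x 38 mm, near the front edge of the bench; leave alone. Origin: centre of its underside

How it is judged:
On the way, in this order (a step that is already met when the one before it is completed fails the run):
1. one of the two cases stands squarely on the green case, released (((horizontal distance between case_red_center and case_green_center below 0.012 m and z of case_red_center in the frame of case_green_center between 0.04 and 0.048 m and angle between the x axis of case_red_center and the x axis of case_green_center, either way round below 0.17 rad and contact force between case_red and the fingers below 0.05 N) or (horizontal distance between case_blue_center and case_green_center below 0.012 m and z of case_blue_center in the frame of case_green_center between 0.04 and 0.048 m and angle between the x axis of case_blue_center and the x axis of case_green_center, either way round below 0.17 rad and contact force between case_blue and the fingers below 0.05 N)) and value of joint lid below 0.1 rad), for 0.2 s.
2. both cases stand squarely in one column on the green case, released, with the lid still shut (((horizontal distance between case_red_center and case_green_center below 0.012 m and z of case_red_center in the frame of case_green_center between 0.04 and 0.048 m and angle between the x axis of case_red_center and the x axis of case_green_center, either way round below 0.17 rad and horizontal distance between case_blue_center and case_red_center below 0.012 m and z of case_blue_center in the frame of case_red_center between 0.04 and 0.048 m and angle between the x axis of case_blue_center and the x axis of case_red_center, either way round below 0.17 rad) or (horizontal distance between case_blue_center and case_green_center below 0.012 m and z of case_blue_center in the frame of case_green_center between 0.04 and 0.048 m and angle between the x axis of case_blue_center and the x axis of case_green_center, either way round below 0.17 rad and horizontal distance between case_red_center and case_blue_center below 0.012 m and z of case_red_center in the frame of case_blue_center between 0.04 and 0.048 m and angle between the x axis of case_red_center and the x axis of case_blue_center, either way round below 0.17 rad)) and contact force between each of case_red, case_blue, case_green and the fingers below 0.05 N and value of joint lid below 0.1 rad), for 0.2 s.
At the end, for the whole second after the job is handed in: Red and blue stand on green (moved under 30 mm) in a column, each within 12 mm and 10 degrees of the one below, free of the fingers; the fingers hold the lid still at 45 degrees, within 6, no case propping it (((horizontal distance between case_red_center and case_green_center below 0.012 m and z of case_red_center in the frame of case_green_center between 0.04 and 0.048 m and angle between the x axis of case_red_center and the x axis of case_green_center, either way round below 0.17 rad and horizontal distance between case_blue_center and case_red_center below 0.012 m and z of case_blue_center in the frame of case_red_center between 0.04 and 0.048 m and angle between the x axis of case_blue_center and the x axis of case_red_center, either way round below 0.17 rad) or (horizontal distance between case_blue_center and case_green_center below 0.012 m and z of case_blue_center in the frame of case_green_center between 0.04 and 0.048 m and angle between the x axis of case_blue_center and the x axis of case_green_center, either way round below 0.17 rad and horizontal distance between case_red_center and case_blue_center below 0.012 m and z of case_red_center in the frame of case_blue_center between 0.04 and 0.048 m and angle between the x axis of case_red_center and the x axis of case_blue_center, either way round below 0.17 rad)) and contact force between each of case_red, case_blue, case_green and the fingers below 0.05 N and value of joint lid between 0.68 and 0.89 rad and velocity of joint lid between -0.1 and 0.1 rad/s and contact force between lid and the fingers above 0.3 N and contact force between lid and case_red below 0.05 N and contact force between lid and case_blue below 0.05 N and contact force between lid and case_green below 0.05 N and distance of case_green from where it was at the start of the episode below 0.03 m); the arm keeps its last pose, push and grip.
It fails at once if the jar is pushed more than 30 mm from its place (distance of jar_steel from where it was at the start of the episode above 0.03 m).
It fails at once if the foil tray is pushed more than 30 mm from its place (distance of foil_tray from where it was at the start of the episode above 0.03 m).
It also fails if it takes over 72 s, if anything falls off the work surface, if the arm or the gripper's body presses on something with over 40 N, if the wrist force passes 120 N, or if a joint passes its speed limit or range.

## Working session

There is one attempt and no reset: what is moved stays moved. The work goes in short steps, each a Python script; the robot and the scene stay as the last script left them, time stands still between calls to the robot, and variables do not carry over. Pictures are saved under pics/ and viewed, at most 10 in all, crops included, and the job is handed in when it is done.

```bash
ls; mkdir -p pics
python3 - <<'E'
from rig import *
import cv2,numpy as np
s=sense();print(s['time_s'],s['position'],s['tcp_rot'])
ims=[]
for n in("scene","top"):
    p,d=camera(n);ims.append(p);np.savez(f'pics/{n}0.npz',p=p,d=d)
    c=camera_params(n);print(n,c)
    cv2.imwrite(f'pics/{n}0.png',p[...,::-1])
print(camera_params("wrist"))
E
```

```text
pics
0.0 [ 0.20111439 -0.64376313  0.25524159] [[ 9.54503829e-01  2.98197875e-01 -6.84514120e-04]
 [ 2.98198646e-01 -9.54501971e-01  1.88514192e-03]
 [-9.12247642e-05 -2.00349636e-03 -9.99997989e-01]]
scene {'K': array([[352.87268424,   0.        , 250.44641521],
       [  0.        , 352.87268424, 192.81868223],
       [  0.        ,   0.        ,   1.        ]]), 'position': array([0.0259234 , 0.54360537, 0.79870569]), 'rotation': array([[-0.74559101, -0.45853146,  0.48357311],
       [-0.6664003 ,  0.51065505, -0.54326979],
       [ 0.00216724, -0.72731034, -0.68630531]])}
top {'K': array([[451.75318367,   0.        , 251.53290556],
       [  0.        , 451.75318367, 185.45103548],
       [  0.        ,   0.        ,   1.        ]]), 'position': array([ 0.26256261, -0.00813962,  1.4496423 ]), 'rotation': array([[-0.00380968, -0.98531705,  0.17069214],
       [-0.99992728,  0.00570667,  0.01062428],
       [-0.01144236, -0.17063925, -0.98526713]])}
{'K': array([[297.31863964,   0.        , 250.53047716],
       [  0.        , 297.31863964, 191.56567932],
       [  0.        ,   0.        ,   1.        ]]), 'tool_from_camera': array([[-4.29554660e-04, -9.44328924e-01, -3.29002581e-01,
         8.52395360e-02],
       [ 9.99999907e-01, -3.90722178e-04, -1.84145563e-04,
         1.01748200e-04],
       [ 4.53453766e-05, -3.29002630e-01,  9.44329004e-01,
        -1.16780858e-01],
       [ 0.00000000e+00,  0.00000000e+00,  0.00000000e+00,
         1.00000000e+00]])}
```

View pics/scene0.png

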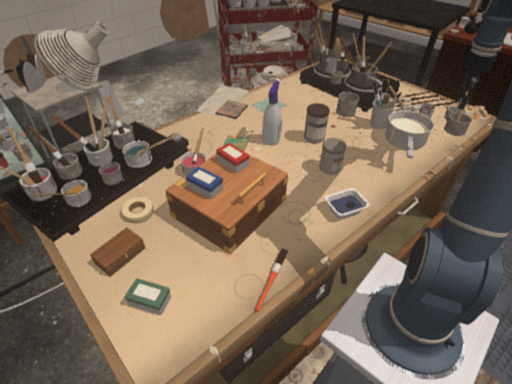

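View pics/top0.png

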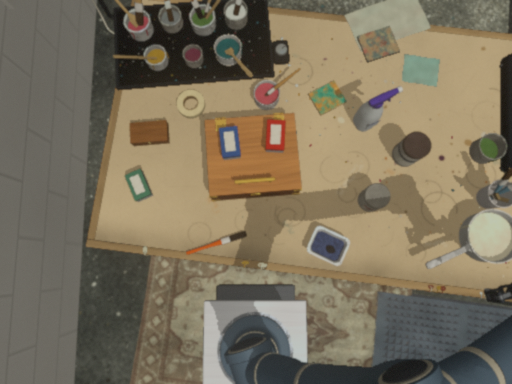

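Scene view: green case at (150,294), blue at (205,180), red at (233,157), handle at (253,187), jar at (333,155), tray at (347,203). Top view: green (138,184), blue (230,141), red (275,134), bar (254,180), jar (375,196).

```bash
cat > h.py <<'E'
import numpy as np,cv2
from rig import *
def cloud(name,p=None,d=None,s=None):
    """world points HxWx3"""
    c=camera_params(name)
    K=c['K']
    v,u=np.mgrid[:384,:512].astype(float)
    x=(u-K[0,2])/K[0,0];y=(v-K[1,2])/K[1,1]
    if name=='wrist':
        r=np.hypot(x,y)+1e-9;k=np.tan(np.minimum(r,1.4))/r
        x,y=x*k,y*k
        T=c['tool_from_camera'];R=s['tcp_rot']@T[:3,:3];t=s['position']+s['tcp_rot']@T[:3,3]
    else: R,t=c['rotation'],c['position']
    P=np.stack([x*d,y*d,d],-1)@R.T+t
    P[d<=0]=np.nan
    return P
def colmask(p,col):
    h,s,v=cv2.split(cv2.cvtColor(p,cv2.COLOR_RGB2HSV))
    if col=='red': m=((h<5)|(h>172))&(s>150)&(v>60)
    if col=='blue': m=(h>105)&(h<128)&(s>110)&(v>40)
    if col=='green': m=(h>60)&(h<95)&(s>70)
    return m
def case(P,p,col,xy,rad=.075):
    """centre xyz(top height), yaw of the long axis, dims of the case's top"""
    near=np.hypot(P[...,0]-xy[0],P[...,1]-xy[1])<rad
    m=colmask(p,col)&near
    z=np.nanpercentile(P[m][:,2],80)
    m2=near&(abs(P[...,2]-z)<.008)
    q=P[m2]
    (c),(w,hh),a=cv2.minAreaRect((q[:,:2]*1000).astype(np.float32))
    if w<hh: a+=90
    a=(a+90)%180-90
    return np.round([c[0]/1000,c[1]/1000,np.median(q[:,2])],4),round(a,1),np.round([w,hh],1),len(q)
E
python3 - <<'E'
from h import *
px={'top':dict(green=(138,184),blue=(230,141),red=(275,134),bar=(254,180),jar=(375,196),tray=(328,246)),
'scene':dict(green=(150,294),blue=(205,180),red=(233,157),bar=(253,187),jar=(333,155),tray=(347,203))}
for n in px:
    z=np.load(f'pics/{n}0.npz');p,d=z['p'],z['d'];P=cloud(n,p,d)
    for k,(u,v) in px[n].items():
        c=np.nanmedian(P[v-2:v+3,u-2:u+3].reshape(-1,3),0)
        print(n,k,c.round(3),case(P,p,k,c) if k in('red','green','blue') else '')
    # bar: high brass points in front part of the lid
    b=np.nanmedian(P[px[n]['bar'][1]-2:px[n]['bar'][1]+3,px[n]['bar'][0]-2:px[n]['bar'][0]+3].reshape(-1,3),0)
    m=(np.hypot(P[...,0]-b[0],P[...,1]-b[1])<.09)&(P[...,2]>.135)&(P[...,0]<b[0]+.04)
    q=P[m];f=cv2.fitLine(q[:,:2].astype(np.float32),cv2.DIST_L2,0,.01,.01).ravel()
    print('bar',q.mean(0),q[:,2].max(),f,np.degrees(np.arctan2(f[1],f[0])),q.min(0),q.max(0),len(q))
    # bench & lid levels
    m=(abs(P[...,0]-c[0])<.3)
    print('bench',np.nanmedian(P[...,2][abs(P[...,2])<.02]),'lid',np.nanmedian(P[...,2][abs(P[...,2]-.11)<.012]))
E
```

```text
top green [0.512 0.367 0.043] (array([0.5121, 0.3696, 0.0438]), 23.8, array([94.7, 56.1]), 499)
top blue [0.621 0.069 0.156] (array([0.6207, 0.0716, 0.1547]), 7.0, array([92.8, 55.6]), 558)
top red [ 0.642 -0.064  0.154] (array([ 0.6412, -0.0648,  0.1543]), -3.6, array([55.9, 92.3]), 551)
top bar [ 0.504 -0.001  0.149] 
top jar [ 0.462 -0.364  0.105] 
top tray [ 0.316 -0.231  0.024] 
bar [ 0.5039933  -0.00221094  0.14937875] 0.1555810750183424 [ 0.07733158 -0.9970054   0.5039933  -0.00221094] -85.5648 [ 0.49503494 -0.06022395  0.14085695] [0.51345108 0.0574734  0.15558108] 152
bench 4.339591463808912e-05 lid 0.10971392944989855
scene green [0.502 0.369 0.045] (array([0.5125, 0.3703, 0.0444]), 23.8, array([93.8, 56.1]), 833)
scene blue [0.606 0.08  0.156] (array([0.6213, 0.0708, 0.1553]), 6.2, array([93.5, 58.3]), 478)
scene red [ 0.622 -0.046  0.156] (array([ 0.6424, -0.0644,  0.1554]), -4.0, array([57.6, 94.5]), 386)
scene bar [ 0.516 -0.019  0.113] 
scene jar [ 0.445 -0.338  0.087] 
scene tray [ 0.317 -0.234  0.025] 
bar [0.50274887 0.00266285 0.14957769] 0.15392701612513116 [ 0.07172412 -0.9974245   0.50274885  0.00266285] -85.88697 [ 0.49445946 -0.05770521  0.13650887] [0.51157135 0.05786762 0.15392702] 146
bench 0.0010447418766117433 lid 0.11087302907374275
```

```bash
cat >> h.py <<'E'
def Rz(deg):
    a=np.radians(deg);c,s=np.cos(a),np.sin(a)
    return np.array([[c,s,0],[s,-c,0],[0,0,-1.]])
UP=.34; GZ=.012   # travel height; TCP above case centre in the grip
GREEN=np.array([.5123,.370]);GYAW=23.8
def snap(name,tag):
    s=sense();p,d=camera(name);cv2.imwrite(f'pics/{tag}.png',p[...,::-1]);return cloud(name,p,d,s),p
E
python3 - <<'E'
from h import *
s=sense()
for n,(x,y,z,a) in dict(red=(.6418,-.0646,.144,-3.8),blue=(.621,.0712,.144,6.6),g=(.5123,.37,.122,23.8),bar=(.5035,0,.151,94.4),bar2=(.5035,0,.151,-85.6),up=(.596,.008,.286,94.4),up2=(.596,.008,.286,-85.6)).items():
    for zz in(z,UP):
        q=inverse_kinematics([x,y,zz],Rz(a)); print(n,zz,None if q is None else np.round(q,2))
p=s['position'].copy();p[2]=UP;move_l(p)
movep([.621,.0712,UP],Rz(6.6))
P,p=snap('wrist','w1')
for c,xy in(('blue',(.621,.0712)),('red',(.6418,-.0646))): print(c,case(P,p,c,xy))
print(sense()['time_s'],sense()['position'])
E
```

```text
red 0.144 [ 0.25  0.55 -0.3   1.7   0.19  0.92 -1.77]
red 0.34 [ 0.33  0.4  -0.42  1.48  0.16  1.3  -1.74]
blue 0.144 [ 0.22  0.57 -0.56  1.74  0.36  0.94 -1.94]
blue 0.34 [ 0.35  0.42 -0.75  1.52  0.29  1.32 -1.88]
g 0.122 [-0.07  0.73 -0.93  1.73  0.68  1.04 -2.4 ]
g 0.34 [ 0.11  0.68 -1.34  1.49  0.67  1.49 -2.39]
bar 0.151 [ 0.49  0.41 -0.72  2.01  0.36  0.85 -0.35]
bar 0.34 [ 0.62  0.2  -0.8   1.78  0.15  1.23 -0.15]
bar2 0.151 [-0.91  0.54  1.12  2.08 -0.63  0.91 -2.5 ]
bar2 0.34 None
up 0.286 [ 0.47  0.41 -0.74  1.66  0.29  1.19 -0.27]
up 0.34 [ 0.48  0.37 -0.76  1.59  0.26  1.29 -0.24]
up2 0.286 [ 0.71  0.57 -1.17  1.65  0.55  1.29  2.66]
up2 0.34 [-0.94  0.52  1.27  1.66 -0.51  1.34 -2.65]
blue (array([0.6216, 0.0717, 0.1537]), 6.6, array([92.1, 56.6]), 4350)
red (array([ 0.6422, -0.0647,  0.1537]), -3.5, array([56.7, 92.4]), 3604)
3.775 [0.62123239 0.07011321 0.33987586]
```

```bash
cat >> h.py <<'E'
TR=.30
def pick(x,y,a,top):
    movep([x,y,TR],Rz(a)); command_gripper(.085)
    move_l([x,y,top-.022+GZ+.03]); hit=move_l([x,y,top-.022+GZ],feed=.06,until_force=8)
    command_gripper(.04,40); s=sense();print('pick',hit,s['finger_gap'],s['gripper_force'])
    move_l([x,y,TR])
def place(x,y,a,top):
    """set the held case on a support at height top"""
    movep([x,y,TR],Rz(a)); z=top+.022+GZ
    move_l([x,y,z+.02]); hit=move_l([x,y,z-.002],feed=.03,until_force=4)
    print('place',hit,sense()['position']-[x,y,z],sense()['finger_gap'])
    command_gripper(.085); move_l([x,y,TR])
    print('t',sense()['time_s'])
E
python3 - <<'E'
from h import *
pick(.6214,.0715,6.6,.1545)
place(*GREEN,GYAW,.044)
P,p=snap('wrist','w2')
print(case(P,p,'blue',GREEN)); print('green?',case(P,p,'green',GREEN,.06))
E
```

```text
pick False 0.05581433590723908 43.6356121301651
place True [-0.0001916  -0.00024477  0.00061189] 0.055352207844839754
t 12.85
(array([0.5122, 0.3698, 0.0872]), 23.9, array([91.8, 56.5]), 3801)
green? (array([0.5178, 0.3724, 0.3634]), -65.6, array([ 31.3, 119.9]), 8509)
```

View pics/w2.png

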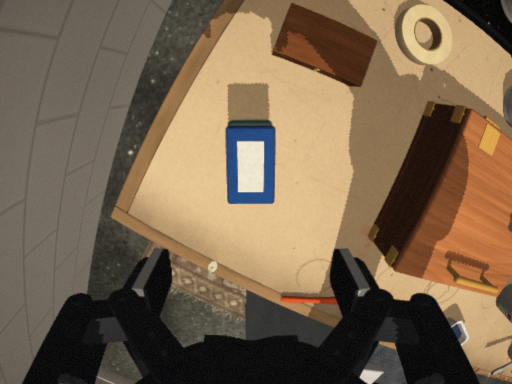

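The blue case sits squarely on green at (250,163), with a thin green edge showing above it at (250,122). The blue top measures (0.512, 0.370, 0.087) at 23.9°. Red is next.

Run:
```python
from h import *
pick(.642,-.0647,-3.7,.1545)
place(*GREEN,GYAW,.088)
P,p=snap('wrist','w3')
print(case(P,p,'red',GREEN))
movep([.5035,.0005,.28],Rz(94.4))
P,p=snap('wrist','w4')
Q,q=snap('scene','s4'); print('red scene',case(Q,q,'red',GREEN))
m=(np.hypot(P[...,0]-.5035,P[...,1])<.075)&(abs(P[...,2]-.147)<.015)
b=P[m];f=cv2.fitLine(b[:,:2].astype(np.float32),cv2.DIST_L2,0,.01,.01).ravel()
print('bar',len(b),f,b[:,2].max(),b.min(0),b.max(0))
print(sense()['time_s'])
cv2.imwrite('pics/both.png',np.hstack([cv2.resize(x,(400,300)) for x in(p,q)])[...,::-1])
```

```text
pick False 0.05546292479728357 43.55155348777771
place True [-0.00014845 -0.00028216  0.0006096 ] 0.0556718886682865
t 23.2083
(array([0.5126, 0.3699, 0.1312]), 23.9, array([90.9, 56.6]), 4844)
red scene (array([0.5115, 0.3695, 0.1324]), 23.6, array([94. , 56.7]), 927)
bar 1495 [ 0.07793973 -0.9969581   0.504311    0.00399461] 0.15198042303079023 [ 0.49526361 -0.06133853  0.14410727] [0.5136482  0.05817445 0.15198042]
25.0
```

View pics/both.png

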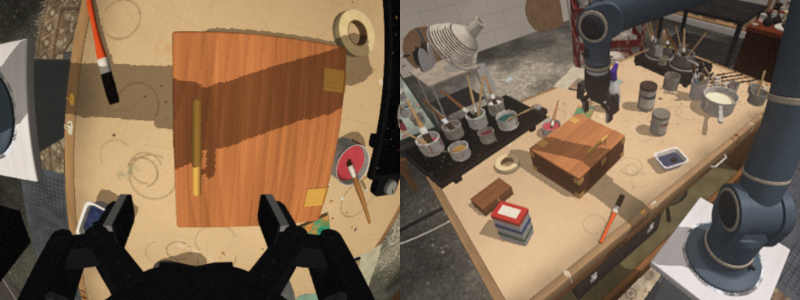

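Left half (wrist): the lid is clear and the bar runs from (197,97) to (197,195). Right half (scene): a straight green-blue-red column at (512,223). Now I'll grip the bar and lift along the arc.

Run:
```python
from h import *
B=np.array([.504,0,.1455]);e=np.array([.997,.0778,0]);H=B+.21*e;H[2]=.1
tcp=lambda t:H+e*(-.21*np.cos(t)+.045*np.sin(t))+np.array([0,0,.21*np.sin(t)+.0455*np.cos(t)+.006])
R=Rz(94.4)
print([inverse_kinematics(tcp(t),R) is not None for t in(.2,.5,.8)])
command_gripper(.06)
move_l(tcp(0)+[0,0,.03],R); hit=move_l(tcp(0),feed=.05,until_force=8)
command_gripper(.0,50); s=sense();print('grip',hit,s['finger_gap'],s['gripper_force'],s['wrist_force'])
for t in np.radians(np.arange(5,46,5)):
    move_l(tcp(t),feed=.06); s=sense(); print(round(np.degrees(t)),s['wrist_force'].round(1),round(s['finger_gap'],4),(s['position']-tcp(t)).round(4))
Q,q=snap('scene','s5');P,p=snap('top','t5')
D=[Q,P]
for A in D: # lid board points in hinge coordinates (a along e from hinge, z)
    a=(A-H)@e; l=(A-H)@np.array([-.0778,.997,0]); z=A[...,2]-.1
    m=(a<-.03)&(a>-.2)&(abs(l)<.12)&(z>.05-.3*0)&(z<-1.35*a+.03)&(z>-.6*a)
    x,y=a[m],z[m]
    f=cv2.fitLine(np.float32(np.c_[x,y]),cv2.DIST_HUBER,0,.01,.01).ravel();print(len(x),'lid deg',np.degrees(np.arctan(-f[1]/f[0])))
print(sense()['time_s'])
cv2.imwrite('pics/both5.png',np.hstack([cv2.resize(x,(400,300)) for x in(p,q)])[...,::-1])
```

```text
[True, True, True]
grip False 0.009121143272383059 48.66433918476105 [0.68238162 0.48785917 1.0897434 ]
5 [ 4.4  0.7 -6.2] 0.0092 [ 0.0002 -0.      0.0001]
10 [ 4.1  0.6 -5.9] 0.0095 [-0.0001 -0.0001 -0.0003]
15 [ 2.5  0.1 -5.6] 0.0094 [-0.0004 -0.0001 -0.0002]
20 [-4.4 -0.6 -1.9] 0.0088 [-0.0006 -0.0001  0.0002]
25 [-7.6 -1.3  1. ] 0.0092 [-0.0007 -0.0002  0.0007]
30 [-8.3 -2.9  3.4] 0.0092 [-0.0011 -0.0002  0.0009]
35 [-10.4  -3.4   5.9] 0.0091 [-0.0015 -0.0003  0.0012]
40 [-11.9  -3.9  10.4] 0.0092 [-0.0011 -0.0003  0.0023]
45 [-12.9  -4.3  12.7] 0.0093 [-0.001  -0.0003  0.003 ]
857 lid deg 59.233
1296 lid deg 44.57843
31.675
```

View pics/both5.png

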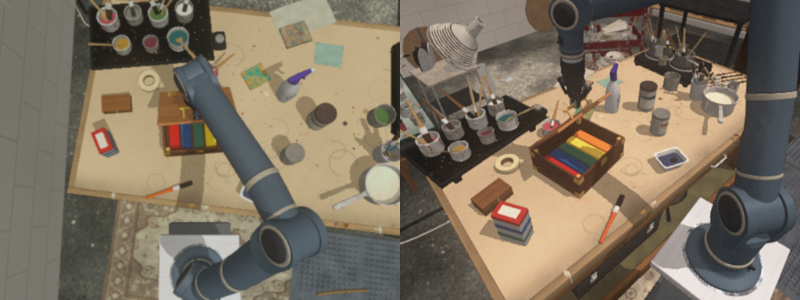

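The lid is open and held at about 45°: the top-view fit gives 44.6° and the TCP position about 45.6°. The scene-view fit of 59° covers mostly the lid's edge and the fingers, so I discarded it. The column still stands at (512,223), and the jar and tray haven't moved. Forces are moderate, so I'll hand it in after a settle check.

Run:
```python
from h import *
a=sense();sleep(1);b=sense()
print(b['position']-a['position'],b['finger_gap'],b['gripper_force'],b['wrist_force'])
print(finish_job())
```

```text
[-3.33382073e-05  1.08544432e-05 -2.26559460e-05] 0.00901140514784004 48.9008367061615 [-12.38262872  -4.3122006   12.28593643]
the job is handed in; nothing more can be done
None
```

I stacked the blue case and then the red one squarely on the green case, and handed the job in with the arm holding the lid still at about 45°; the jar and tray look untouched, and the judge returned no verdict.

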